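# Scoop exercise beads into the patient's bowl

### The job

Three hand-exercise beads lie in the grey tray. Take the steel scoop by its upright black grip, scoop the beads out of the tray and tip all three into the blue bowl (not the white one), without touching the beads with the gripper. Then stand the scoop upright on the worktop or in the tray and let go of it.

Things in the scene. Friction and masses are not known exactly. Their poses are not given: they have to be found in the camera images.
- scoop_grip (a point): Centre of the black upright square grip (18 x 18 mm, from 32 to 126 mm above the scoop's underside) of a steel scoop of about 0.12 kg that stands on its flat bottom. The point is on the grip's axis, 100 mm above the underside; z points up along the grip, -x out of the scoop's open mouth (yaw 0: mouth toward the robot). A firm grip keeps the scoop from turning in the fingers.
- scoop_lip (a point): Middle of the front edge (lip) of the scoop's pan, on its underside: 81 mm in front (-x) of the grip's axis and 100 mm below scoop_grip, with the same axes. The pan reaches 90 mm back (+x) from here and is 82 mm wide outside, 78 inside; floor 1.5 mm thick, side walls 14 mm high in front and 28 behind, back wall 32.
- tray: Grey open bead tray, fixed. Origin at the centre of its underside, x along its length (-x end nearest the robot). Flat inner floor 4 mm above the origin, x -105 to +105, y -53 to +53 mm. Side walls upright, end walls leaning out by 15 degrees; smooth, so that beads pushed against an end ride up over the scoop's lip; rim 38 mm high. Beads start within 22 mm of the centre line at x -85 to -22; the rest is empty.
- blue_bowl: Blue round bowl, loose, rim 116 mm across and 50 mm high, about 0.3 kg; origin at the centre of its underside. A like bowl in white stands near it and is not to be used.
- bead_red: Red ball-shaped bead, 24 mm diameter, about 15 g; origin at its centre. Lies still on a level surface and rolls once that tilts by more than about 8 degrees.
- bead_yellow: Yellow bead, otherwise as the red one; origin at its centre.
- bead_green: Green bead, otherwise as the red one; origin at its centre.

How it is judged:
By the outcome, as a careful person would: the job done as asked, in the order asked, and still so for the second after the job is handed in, with the robot touching nothing.
It also fails if it takes over 54 s, if anything falls off the work surface, if the arm or the gripper's body presses on something with over 40 N, if the wrist force passes 120 N, or if a joint passes its speed limit or range.

### The arm

A 6-joint arm with a two-finger parallel gripper is mounted at the origin on a cart in front of the work surface, level with it; the furniture and walls round the work are solid. World frame = base frame: x ahead of the robot, y to its left, z up, the work surface at z = 0. Lengths are in m, angles in rad, forces in N, time in s.
With the tool pointing down it reaches from about 0.3 to 0.775 m from the base axis. Payload 14.6 kg.
Tool frame: the origin (TCP) lies midway between the tips of the shut fingers; the grasp point (between the pads) lies 19 mm behind it (ctrl.pinch_z is the distance from the TCP to the grasp point, in m); z points along the fingers, y is the line along which they close (so a half turn about z gives the same grasp; the last joint's range is limited). The gripper opens to 94 mm and grips with 3 to 60 N. Pads are 16 mm wide; open, the fingers measure 119 mm over their backs; the gripper's body (75 mm by 177 mm) begins 78 mm behind the grasp point.
Start: joints at [1.214, 0.3, 1.521, -0, 1.321, -0.067], TCP at [0.157, 0.527, 0.205] pointing down, gripper open.
Joint ranges: [-3.03, 3.03], [-0.79, 2.21], [0.23, 2.52], [-1.04, 4.18], [0, 3.07], [-2.55, 2.55]. Speed limits (rad/s): [2.22, 2.22, 2.57, 3.14, 3.14, 3.14].

### API

Orientations are given as [roll, pitch, yaw] about the fixed x, y, z axes, in that order (R = Rz(yaw) Ry(pitch) Rx(roll)).
In Python, from station import ctrl gives the robot as it stands.
- The arm moves only by the tool jog_arm, never from a script. Its argument "motion" is a list of rows, each a list of 7 numbers: the shift along the tool's x, y, z in m, then the turn, a rotation vector about the tool's x, y, z in rad, then the opening, from -1 (shut) to 1 (fully open). In form: [[tx, ty, tz, rx, ry, rz, gripper], ...]. A call has 1 to 5 rows; each row shifts and turns the commanded pose from where the row before left it, along the tool's axes as they then stand; what a row does not reach is not made up. A row lasts 1/10 s, in which the tool goes at most 50 mm and 8.59 degrees, less where a joint would pass 70% of its speed; a pose out of reach is approached as far as the arm can. A call is refused whole if a number of a shift passes 0.05 or a number of a turn 0.15, either way. A call with a gripper value outside its range is refused whole. The fingers move at their own pace and stop on an object; "squeeze" is the grip in N (left out, the last holds). Time passes only in rows, so rows that do not move let the fingers close. It gives the time, the measured TCP pose, the force, the opening and the grip force at its end, in the units of the state.
- ctrl.get_obs(): the state, without advancing time (a new reading comes with each control period).
- ctrl.camera(name): name is "side" or "top"; returns the picture (384x512x3 uint8, red, green, blue); there is no depth.
- ctrl.camera_model(name): a dict with "intrinsics" (3x3 intrinsics, pixels), "rvec" (rotation vector, rad) and "tvec" (3), from world to camera coordinates, as OpenCV has them. Camera axes: x right, y down, z forward; pixel columns grow to the right and rows downward; lengths in m; the calibration is good to about 2 mm. A picture is of the moment at which its call begins. camera_model takes no time and is no camera call.
- ctrl.hand_in(): hands the job in; it is judged then, once.
The state is a dict: "time_s": time; "qpos": joint angles; "joint_vel": joint speeds; "tau": joint torques, N m; "ee_pos": TCP position; "eef_rot": TCP orientation; "force": force on the tool from outside, world axes, zero at the start; "moment": the same for the moment, N m; "grip_width": finger opening in m; "grip_force": force on a finger pad.
Only numpy, scipy, OpenCV 4.12 (cv2) and the standard library are available. Lean on these libraries where they do the work, as an engineer would, in place of code of your own. Each camera call takes 0.05 s, during which the arm holds its last target. There are 200 camera calls.

## Working session

There is one attempt and no reset: what is moved stays moved. The work goes in short steps, Python scripts to look and compute and a tool call to move; the robot and the scene stay as the last step left them, time stands still between calls to the robot, and variables do not carry over. Pictures are saved under pics/ and viewed, at most 10 in all, crops included, and the job is handed in when it is done.

Besides the shell and the picture viewer there is one more tool, called after "Call:" as a command line: name --pt "numbers of a row" for each row, then --argument value for the rest. jog_arm: Moves the arm, as the interface text tells. Its arguments: {"type":"object","properties":{"motion":{"type":"array"},"squeeze":{"type":"number"}},"required":["motion"]}

```bash
mkdir -p pics; ls
python3 - <<'E'
from station import ctrl
import cv2
o=ctrl.get_obs(); print(o['time_s'],o['ee_pos'],o['eef_rot'],o['grip_width'],ctrl.pinch_z)
for n in('top','side'):
    cv2.imwrite(f'pics/{n}0.png',cv2.resize(ctrl.camera(n)[:,:,::-1],(800,600),interpolation=cv2.INTER_CUBIC)); print(n,ctrl.camera_model(n))
E
```

```text
pics
0.0 [0.15708153 0.52682362 0.20486725] [-3.14044376e+00 -9.32285424e-05  2.85180752e+00] 0.09426047360177553 0.0188
top {'intrinsics': array([[435.37690105,   0.        , 254.73492279],
       [  0.        , 435.37690105, 187.15417306],
       [  0.        ,   0.        ,   1.        ]]), 'rvec': array([ 2.17377078, -2.17345723,  0.18127405]), 'tvec': array([-0.05624209,  0.52303195,  0.88498853])}
side {'intrinsics': array([[412.95304048,   0.        , 261.5927905 ],
       [  0.        , 412.95304048, 192.45605115],
       [  0.        ,   0.        ,   1.        ]]), 'rvec': array([ 2.22470908, -1.47168095,  0.3877791 ]), 'tvec': array([-0.23546018,  0.47195152,  0.70668968])}
```

View pics/top0.png

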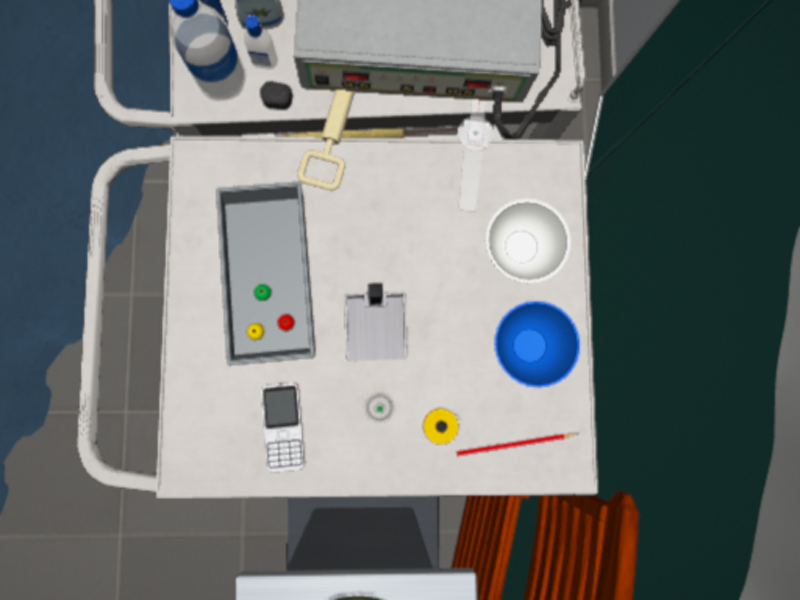

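View pics/side0.png

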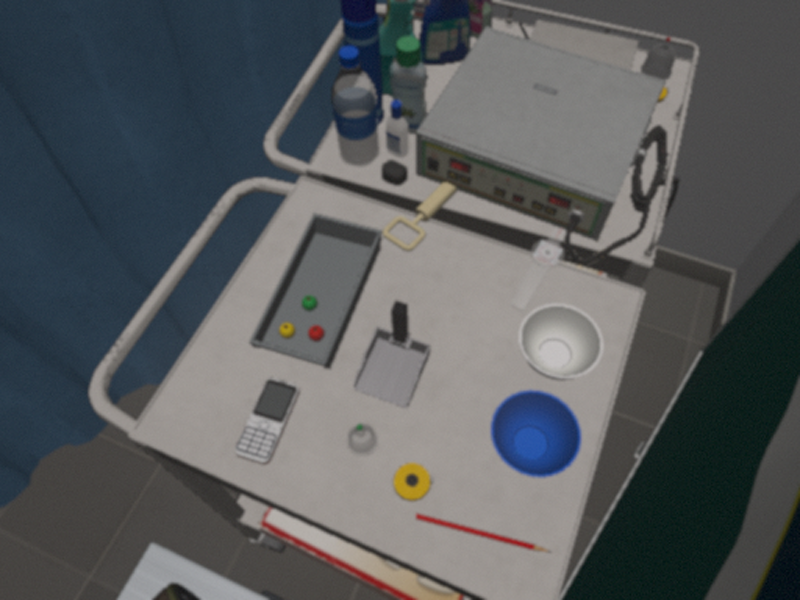

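The top view shows the tray at left (217–313, 183–363) with green (262,292), red (286,322) and yellow (255,331). The scoop has its mouth toward the robot and its grip top at about (376,290). The blue bowl is at (537,344), with the white one beyond it. I'll enlarge it to measure.

```bash
cat > h.py <<'E'
import numpy as np, cv2
from scipy.spatial.transform import Rotation as Ro
from station import ctrl
def px2w(n,u,v,z):
    m=ctrl.camera_model(n); R=cv2.Rodrigues(m['rvec'])[0]; t=m['tvec'].ravel()
    d=R.T@np.linalg.solve(m['intrinsics'],[u,v,1]); c=-R.T@t
    return c+d*(z-c[2])/d[2]
def w2px(n,p):
    m=ctrl.camera_model(n); return cv2.projectPoints(np.float64([p]),m['rvec'],m['tvec'],m['intrinsics'],None)[0].ravel()
def crop(n,x0,y0,w,h,s,f,im=None):
    im=ctrl.camera(n) if im is None else im
    cv2.imwrite(f,cv2.resize(im[y0:y0+h,x0:x0+w,::-1],None,fx=s,fy=s,interpolation=cv2.INTER_CUBIC))
E
python3 - <<'E'
from h import *
crop('top',135,110,140,130,4.5,'pics/c1.png')
crop('side',150,130,150,140,4,'pics/c2.png')
for n in ('top',): print(px2w(n,376*.64,290*.64,.126)[:2],px2w(n,537*.64,344*.64,.05)[:2])
E
```

```text
[ 0.51421523 -0.02578999] [ 0.45257925 -0.23986342]
```

View pics/c1.png

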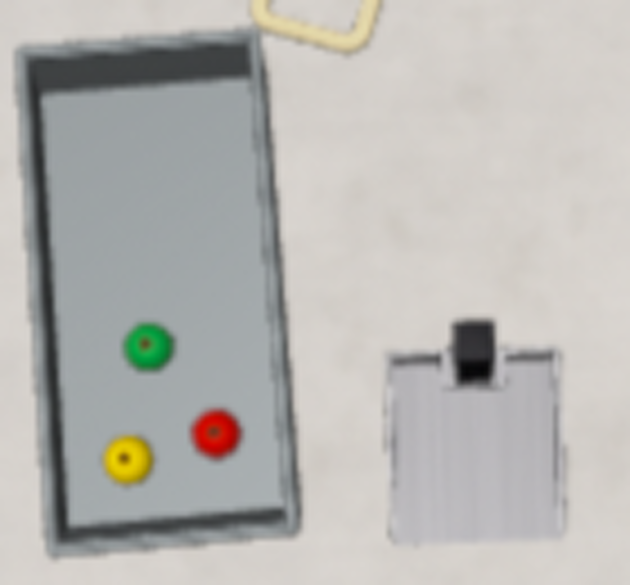

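View pics/c2.png

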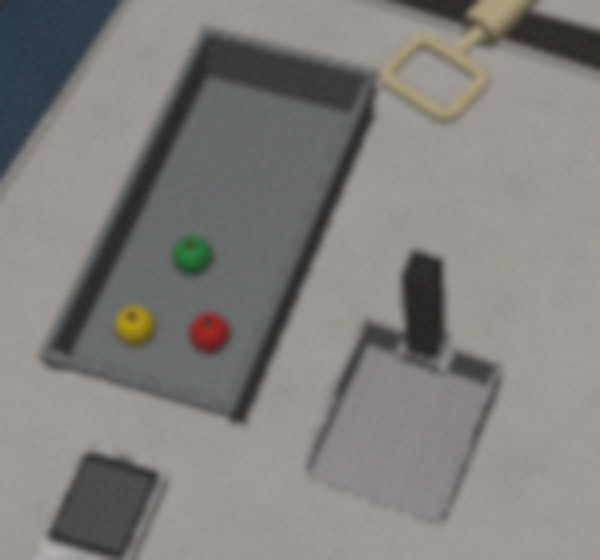

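Run:
```python
from h import *
T=lambda u,v,z:px2w('top',u/4.5+135,v/4.5+110,z)[:2].round(4)
S=lambda u,v,z:px2w('side',u/4+150,v/4+130,z)[:2].round(4)
print('grip top',T(474,339,.126),S(424,268,.126))
a,b=T(393,543,0),T(563,542,0);print('lip',a,b,(a+b)/2)
print('lip side',S(310,474,0),S(444,519,0))
c=[T(*p,.004) for p in((40,95),(250,78),(68,527),(287,511))];print('floor',c,np.mean(c,0))
c=[T(*p,.038) for p in((18,48),(260,32),(52,556),(298,532))];print('rim',c,np.mean(c,0))
print('side rim',[S(*p,.038) for p in((205,30),(378,75),(45,360),(240,418))])
for n,p,q in(('g',(148,347),(192,254)),('y',(128,460),(135,324)),('r',(216,434),(209,332))): print(n,T(*p,.016),S(*q,.016))
for n,f in(('top',(0.64,0)),): print('bowl rim', px2w('top',537.5*.64,344*.64,.05)[:2], px2w('side',536*.64,433*.64,.05)[:2])
o=ctrl.get_obs();print(o['ee_pos'],Ro.from_euler('xyz',o['eef_rot']).as_matrix().round(3))
```

```text
grip top [ 0.5147 -0.0252] [ 0.5128 -0.0257]
lip [0.4326 0.0127] [ 0.433 -0.069] [ 0.4328  -0.02815]
lip side [0.4337 0.0112] [ 0.4384 -0.067 ]
floor [array([0.6504, 0.186 ]), array([0.6598, 0.0842]), array([0.4403, 0.1666]), array([0.4478, 0.0631])] [0.549575 0.124975]
rim [array([0.6642, 0.1895]), array([0.673, 0.076]), array([0.4258, 0.1667]), array([0.4366, 0.055 ])] [0.5499 0.1218]
side rim [array([0.6605, 0.188 ]), array([0.6706, 0.0756]), array([0.4245, 0.1641]), array([0.435, 0.05 ])]
g [0.525  0.1289] [0.5256 0.1299]
y [0.4713 0.137 ] [0.472  0.1384]
r [0.4836 0.096 ] [0.4839 0.0972]
bowl rim [ 0.45257903 -0.24053246] [ 0.45096285 -0.23995579]
[0.15709288 0.52692463 0.2051118 ] [[-0.958  0.286 -0.   ]
 [ 0.286  0.958 -0.001]
 [ 0.    -0.001 -1.   ]]
```

```bash
cat >> h.py <<'E'
from scipy.linalg import expm, logm
def pose(p,R): T=np.eye(4);T[:3,:3]=R;T[:3,3]=p;return T
def now():
    o=ctrl.get_obs(); return pose(o['ee_pos'],Ro.from_euler('xyz',o['eef_rot']).as_matrix())
def tool(x,y,z,yaw,pitch=0):
    # pose of tool for a scoop yaw and pitch (+ = lip up about scoop y); tool at (x,y,z)
    return pose([x,y,z],(Ro.from_euler('z',yaw)*Ro.from_euler('y',pitch)*Ro.from_euler('xyz',[np.pi,0,np.pi])).as_matrix())
def row(T,n,T0=None):
    A=np.linalg.inv(now() if T0 is None else T0)@T
    a=expm(np.real(logm(A))/n)
    print(n,'rows of',np.r_[a[:3,3],Ro.from_matrix(a[:3,:3]).as_rotvec()].round(4).tolist())
E
python3 - <<'E'
from h import *
row(tool(.514,-.0255,.16,.03),15)
E
```

```text
15 rows of [-0.0288, -0.0333, 0.003, -0.0, -0.0, -0.0213]
```

Call:
jog_arm --pt "-0.0288 -0.0333 0.003 0 0 -0.0213 1" --pt "-0.0288 -0.0333 0.003 0 0 -0.0213 1" --pt "-0.0288 -0.0333 0.003 0 0 -0.0213 1" --pt "-0.0288 -0.0333 0.003 0 0 -0.0213 1" --pt "-0.0288 -0.0333 0.003 0 0 -0.0213 1"

```text
time_s: 0.7
ee_pos: [0.2563, 0.3288, 0.1903]
eef_rot: [3.142, 0.0, 2.96]
force: [0.6, 0.8, 0.2]
grip_width: 0.094
grip_force: 0.0
```

Call:
jog_arm --pt "-0.0288 -0.0333 0.003 0 0 -0.0213 1" --pt "-0.0288 -0.0333 0.003 0 0 -0.0213 1" --pt "-0.0288 -0.0333 0.003 0 0 -0.0213 1" --pt "-0.0288 -0.0333 0.003 0 0 -0.0213 1" --pt "-0.0288 -0.0333 0.003 0 0 -0.0213 1"

```text
time_s: 1.2
ee_pos: [0.3758, 0.1438, 0.1755]
eef_rot: [3.141, 0.001, 3.066]
force: [-0.1, 0.9, -0.1]
grip_width: 0.0936
grip_force: 0.0
```

Call:
jog_arm --pt "-0.0288 -0.0333 0.003 0 0 -0.0213 1" --pt "-0.0288 -0.0333 0.003 0 0 -0.0213 1" --pt "-0.0288 -0.0333 0.003 0 0 -0.0213 1" --pt "-0.0288 -0.0333 0.003 0 0 -0.0213 1" --pt "-0.0288 -0.0333 0.003 0 0 -0.0213 1"

```text
time_s: 1.7
ee_pos: [0.5142, -0.0275, 0.1602]
eef_rot: [3.142, -0.0, -3.111]
force: [0.3, 1.1, 0.4]
grip_width: 0.0942
grip_force: 0.0
```

Run:
```python
from h import *
print(now().round(4)); row(tool(.514,-.0255,.081,.03),4)
```

```text
[[-0.9995 -0.0302 -0.      0.5142]
 [-0.0302  0.9995  0.     -0.0275]
 [ 0.      0.     -1.      0.1602]
 [ 0.      0.      0.      1.    ]]
4 rows of [0.0, 0.0005, 0.0198, 0.0, -0.0, 0.0]
```

Call:
jog_arm --pt "0 0.0005 0.0198 0 0 0 1" --pt "0 0.0005 0.0198 0 0 0 1" --pt "0 0.0005 0.0198 0 0 0 1" --pt "0 0.0005 0.0198 0 0 0 1" --pt "0 0 0 0 0 0 0" --squeeze 60

```text
time_s: 2.2
ee_pos: [0.512, -0.0236, 0.079]
eef_rot: [3.141, -0.004, -3.112]
force: [-0.4, 0.5, 0.3]
grip_width: 0.0891
grip_force: 0.0
```

Call:
jog_arm --pt "0 0 0 0 0 0 -0.5" --pt "0 0 0 0 0 0 -1" --pt "0 0 0 0 0 0 -1" --pt "0 0 0 0 0 0 -1" --pt "0 0 0 0 0 0 -1"

```text
time_s: 2.7
ee_pos: [0.5134, -0.0238, 0.0816]
eef_rot: [-3.142, 0.001, -3.112]
force: [0.1, -0.1, -1.1]
grip_width: 0.0496
grip_force: 0.0
```

Call:
jog_arm --pt "0 0 0 0 0 0 -1" --pt "0 0 0 0 0 0 -1" --pt "0 0 0 0 0 0 -1"

```text
time_s: 3.0
ee_pos: [0.5133, -0.0237, 0.0812]
eef_rot: [3.142, -0.0, -3.112]
force: [0.6, 0.4, -0.2]
grip_width: 0.0255
grip_force: 0.0
```

Call:
jog_arm --pt "0 0 0 0 0 0 -1" --pt "0 0 0 0 0 0 -1" --pt "0 0 0 0 0 0 -1" --pt "0 0 0 0 0 0 -1"

```text
time_s: 3.4
ee_pos: [0.5132, -0.0238, 0.0812]
eef_rot: [-3.142, -0.0, -3.112]
force: [0.2, 0.1, -0.9]
grip_width: 0.018
grip_force: 60.0
```

Run:
```python
from h import *
o=ctrl.get_obs();print(o['ee_pos'],o['grip_width'],o['grip_force'],o['force'],o['moment'])
a=tool(.5133,-.0237,.146,.03); row(a,3); row(tool(.6366,.1308,.146,.09),10,a)
```

```text
[ 0.51323757 -0.02375715  0.08121454] 0.01798271668465477 59.99688506126404 [ 0.22376168  0.08618307 -0.90186997] [ 0.02293968  0.04292496 -0.02220527]
3 rows of [-0.0, 0.0, -0.0216, -0.0, -0.0, -0.0001]
10 rows of [-0.0132, 0.0147, -0.0, -0.0, 0.0, -0.006]
```

Call:
jog_arm --pt "0 0 -0.0216 0 0 0 -1" --pt "0 0 -0.0216 0 0 0 -1" --pt "0 0 -0.0216 0 0 0 -1"

```text
time_s: 3.7
ee_pos: [0.5131, -0.0237, 0.1467]
eef_rot: [3.142, -0.001, -3.112]
force: [-0.5, -1.1, -1.7]
grip_width: 0.0175
grip_force: 60.0
```

Call:
jog_arm --pt "-0.0132 0.0147 0 0 0 -0.006 -1" --pt "-0.0132 0.0147 0 0 0 -0.006 -1" --pt "-0.0132 0.0147 0 0 0 -0.006 -1" --pt "-0.0132 0.0147 0 0 0 -0.006 -1" --pt "-0.0132 0.0147 0 0 0 -0.006 -1"

```text
time_s: 4.2
ee_pos: [0.5765, 0.0531, 0.1458]
eef_rot: [-3.142, -0.0, -3.082]
force: [0.1, 0.0, -0.3]
grip_width: 0.0177
grip_force: 60.0
```

Call:
jog_arm --pt "-0.0132 0.0147 0 0 0 -0.006 -1" --pt "-0.0132 0.0147 0 0 0 -0.006 -1" --pt "-0.0132 0.0147 0 0 0 -0.006 -1" --pt "-0.0132 0.0147 0 0 0 -0.006 -1" --pt "-0.0132 0.0147 0 0 0 -0.006 -1"

```text
time_s: 4.7
ee_pos: [0.637, 0.1311, 0.1457]
eef_rot: [-3.142, -0.001, -3.052]
force: [-0.1, -0.1, -1.0]
grip_width: 0.0177
grip_force: 60.0
```

Call:
jog_arm --pt "0 0 0 0 0 0 -1" --pt "0 0 0 0 0 0 -1"

```text
time_s: 4.9
ee_pos: [0.6364, 0.1304, 0.1455]
eef_rot: [-3.141, -0.001, -3.052]
force: [-0.3, 0.0, -1.0]
grip_width: 0.0175
grip_force: 60.0
```

Run:
```python
from h import *
o=ctrl.get_obs();print(o['time_s'],o['ee_pos'],o['eef_rot'],o['force'],o['moment'])
crop('side',130,80,180,150,4,'pics/c3.png')
```

```text
4.9 [0.63636901 0.1303519  0.14546193] [-3.14136940e+00 -1.02108772e-03 -3.05157885e+00] [-0.32868646  0.00544162 -1.0438022 ] [0.03755357 0.02198841 0.03030751]
```

View pics/c3.png

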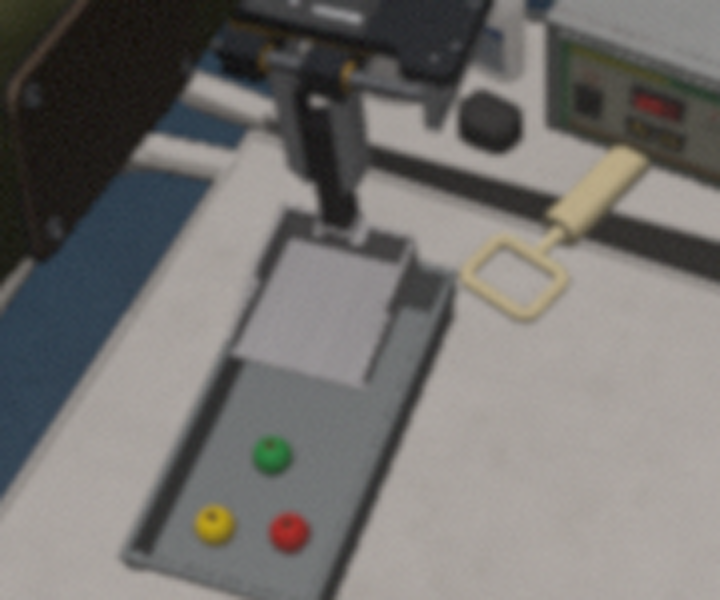

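The scoop hangs level over the tray's empty end, lip corners at about (232,355) and (365,383) in the crop, and no bead is under it.

Run:
```python
from h import *
c,s=np.cos(.09),np.sin(.09)
for u,v in((232,355),(365,383)):
    p=px2w('side',u/4+130,v/4+80,.065)[:2]; d=p-[.55,.123]; print(p,'tray',d[0]*c+d[1]*s,-d[0]*s+d[1]*c)
```

```text
[0.55196972 0.16150018] tray 0.005422088700593207 0.038167320086121184
[0.56431934 0.08345674] tray 0.010707291129162626 -0.040670214337287194
```

Call:
jog_arm --pt "0.004 0 0.018 0 0 0 -1" --pt "0 0 0.018 0 0 0 -1" --pt "0 0 0.014 0 0 0 -1" --pt "0 0 0.004 0 0 0 -1" --pt "0 0 0 0 0 0 -1"

```text
time_s: 5.45
ee_pos: [0.6326, 0.1298, 0.0918]
eef_rot: [-3.142, -0.001, -3.052]
force: [-0.2, -0.1, -0.4]
grip_width: 0.0178
grip_force: 60.0
```

Call:
jog_arm --pt "0 0 0.003 0 0 0 -1" --pt "0 0 0.002 0 0 0 -1" --pt "0 0 0 0 0 0 -1"

```text
time_s: 5.75
ee_pos: [0.6328, 0.1301, 0.0871]
eef_rot: [3.142, 0.0, -3.052]
force: [-0.6, -0.5, -1.7]
grip_width: 0.0182
grip_force: 60.0
```

Call:
jog_arm --pt "0 0 0.0015 0 0 0 -1" --pt "0 0 0 0 0 0 -1"

```text
time_s: 5.95
ee_pos: [0.6327, 0.1301, 0.0855]
eef_rot: [-3.142, 0.0, -3.052]
force: [-0.4, 0.2, -2.6]
grip_width: 0.0175
grip_force: 60.0
```

Call:
jog_arm --pt "0 0 0.001 0 0 0 -1" --pt "0 0 0 0 0 0 -1"

```text
time_s: 6.15
ee_pos: [0.633, 0.1302, 0.0852]
eef_rot: [3.142, 0.001, -3.052]
force: [-0.3, 0.3, 3.3]
grip_width: 0.0182
grip_force: 60.0
```

Call:
jog_arm --pt "0.006 0 0 0 0 0 -1" --pt "0.006 0 0 0 0 0 -1" --pt "0.006 0 0 0 0 0 -1" --pt "0.006 0 0 0 0 0 -1" --pt "0.006 0 0 0 0 0 -1"

```text
time_s: 6.65
ee_pos: [0.6028, 0.1275, 0.0852]
eef_rot: [3.142, 0.002, -3.052]
force: [3.1, 0.1, 5.5]
grip_width: 0.0179
grip_force: 60.0
```

Call:
jog_arm --pt "0.006 0 0 0 0 0 -1" --pt "0.006 0 0 0 0 0 -1" --pt "0.006 0 0 0 0 0 -1" --pt "0.006 0 0 0 0 0 -1" --pt "0.006 0 0 0 0 0 -1"

```text
time_s: 7.15
ee_pos: [0.573, 0.1248, 0.0852]
eef_rot: [3.141, 0.002, -3.052]
force: [1.7, 0.2, 5.3]
grip_width: 0.018
grip_force: 60.0
```

Call:
jog_arm --pt "0.005 0 0 0 0 0 -1" --pt "0.005 0 0 0 0 0 -1" --pt "0.005 0 0 0 0 0 -1" --pt "0.005 0 0 0 0 0 -1" --pt "0.005 0 0 0 0 0 -1"

```text
time_s: 7.65
ee_pos: [0.5481, 0.1225, 0.0852]
eef_rot: [3.141, 0.002, -3.052]
force: [2.6, 0.8, 6.7]
grip_width: 0.0175
grip_force: 60.0
```

Run:
```python
from h import *
a=ctrl.camera('top')[130:240,130:220];b=ctrl.camera('side')[130:240,140:260]
f=lambda i:cv2.resize(i[:,:,::-1],None,fx=3.6,fy=3.6,interpolation=cv2.INTER_CUBIC)
cv2.imwrite('pics/c4.png',np.hstack([f(a),f(b)]))
```

```text
(no output)
```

View pics/c4.png

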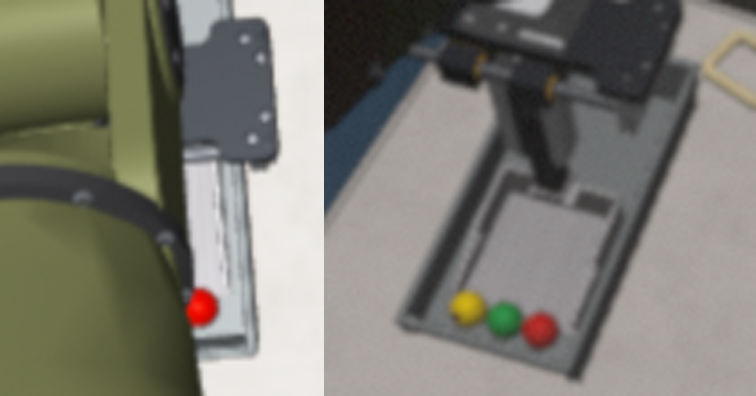

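All three beads sit in a row just in front of the lip: yellow (467,307), green (505,320), red (540,330). I'll keep pushing slowly to the end wall.

Call:
jog_arm --pt "0.003 0 0 0 0 0 -1" --pt "0.003 0 0 0 0 0 -1" --pt "0.003 0 0 0 0 0 -1" --pt "0.003 0 0 0 0 0 -1" --pt "0.003 0 0 0 0 0 -1"

```text
time_s: 8.25
ee_pos: [0.5333, 0.1212, 0.0852]
eef_rot: [3.141, 0.002, -3.052]
force: [2.5, -0.2, 6.3]
grip_width: 0.0176
grip_force: 60.0
```

Call:
jog_arm --pt "0.002 0 0 0 0 0 -1" --pt "0.002 0 0 0 0 0 -1" --pt "0.001 0 0 0 0 0 -1" --pt "0 0 0 0 0 0 -1"

```text
time_s: 8.65
ee_pos: [0.5283, 0.1208, 0.0852]
eef_rot: [3.141, 0.002, -3.052]
force: [1.3, 0.5, 6.0]
grip_width: 0.0179
grip_force: 60.0
```

Run:
```python
from h import *
crop('side',140,130,120,110,4,'pics/c5.png')
```

```text
(no output)
```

View pics/c5.png

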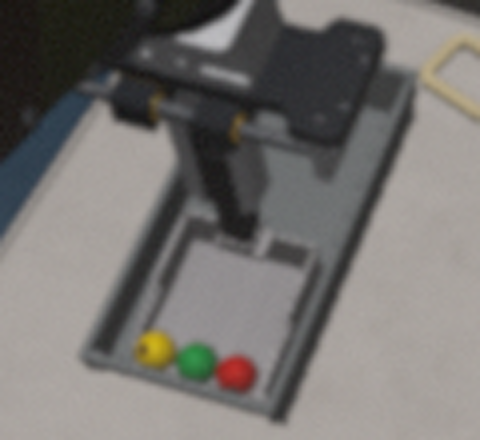

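Call:
jog_arm --pt "0.001 0 0 0 0 0 -1" --pt "0.001 0 0 0 0 0 -1" --pt "0 0 0 0 0 0 -1"

```text
time_s: 9.0
ee_pos: [0.5263, 0.1206, 0.0852]
eef_rot: [3.141, 0.002, -3.052]
force: [1.4, -1.1, 5.2]
grip_width: 0.0179
grip_force: 60.0
```

Run:
```python
from h import *
c,s=np.cos(.09),np.sin(.09)
for u,v in((155,349),(197,362),(237,374)):
    p=px2w('side',u/4+140,v/4+130,.0175)[:2]; d=p-[.55,.123]; print('tray',d[0]*c+d[1]*s,-d[0]*s+d[1]*c)
# tilt about the pan's rear bottom edge, lip up 0.3 rad, yaw .09
T0=now(); W=pose([0]*3,T0[:3,:3]); 
def pivot(T,off,pitch,yaw):
    P=T[:3,3]+Ro.from_euler('z',yaw).apply(off); Q=(Ro.from_euler('z',yaw)*Ro.from_euler('y',pitch)*Ro.from_euler('z',-yaw)).as_matrix()
    return pose(P+Q@(T[:3,3]-P),Q@T[:3,:3])
Tn=pivot(T0,[.009,0,-.081],.3,.09); print(T0[:3,3],Tn[:3,3]); row(Tn,10,T0)
```

```text
tray -0.09500698350132628 0.026187090379820303
tray -0.09532252914649963 0.0004163333153173465
tray -0.09540152535921895 -0.023811963821866972
[0.52633889 0.12058828 0.0851804 ] [0.55057949 0.12277584 0.08422234]
10 rows of [-0.0024, 0.0, -0.0002, 0.0, 0.03, 0.0]
```

Call:
jog_arm --pt "-0.002 0 -0.0002 0 0.03 0 -1" --pt "-0.002 0 -0.0002 0 0.03 0 -1" --pt "-0.002 0 -0.0002 0 0.03 0 -1" --pt "-0.0022 0 -0.0002 0 0.03 0 -1" --pt "-0.0022 0 -0.0002 0 0.03 0 -1"

```text
time_s: 9.5
ee_pos: [0.5373, 0.1216, 0.0858]
eef_rot: [3.141, -0.148, -3.052]
force: [3.0, 0.4, 6.0]
grip_width: 0.0174
grip_force: 60.0
```

Call:
jog_arm --pt "-0.0024 0 -0.0004 0 0.03 0 -1" --pt "-0.0024 0 -0.0004 0 0.03 0 -1" --pt "-0.0024 0 -0.0004 0 0.03 0 -1" --pt "-0.0024 0 -0.0004 0 0.03 0 -1" --pt "-0.0024 0 -0.0004 0 0.03 0 -1"

```text
time_s: 10.0
ee_pos: [0.5488, 0.1226, 0.0847]
eef_rot: [3.142, -0.3, -3.052]
force: [2.0, -0.4, 2.8]
grip_width: 0.0177
grip_force: 60.0
```

Call:
jog_arm --pt "0 0 0 0 0 0 -1" --pt "0 0 0 0 0 0 -1" --pt "0 0 0 0 0 0 -1" --pt "0 0 0 0 0 0 -1" --pt "0 0 0 0 0 0 -1"

```text
time_s: 10.5
ee_pos: [0.5487, 0.1226, 0.0847]
eef_rot: [3.142, -0.299, -3.052]
force: [1.0, 0.8, 5.3]
grip_width: 0.0181
grip_force: 60.0
```

Run:
```python
from h import *
crop('side',140,110,130,130,4,'pics/c6.png')
```

```text
(no output)
```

View pics/c6.png

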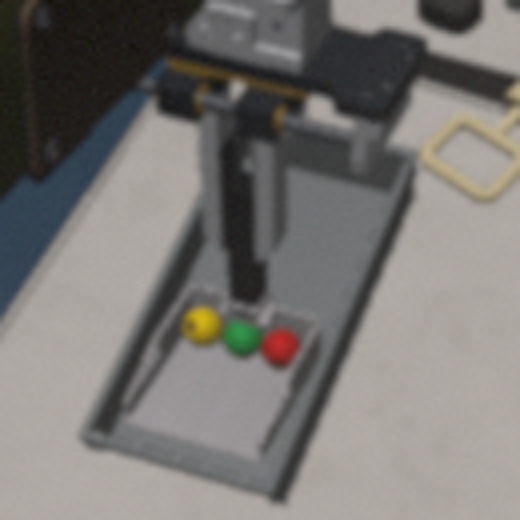

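All three beads now rest against the pan's back wall: yellow (202,325), green (241,338), red (281,347). Next I'll work out the lift, carry and pour.

```bash
cat >> h.py <<'E'
def lip(L,yaw,pitch):
    R=Ro.from_euler('z',yaw)*Ro.from_euler('y',pitch); T=tool(0,0,0,yaw,pitch); T[:3,3]=np.array(L)-R.apply([-.081,0,-.081]); return T
E
python3 - <<'E'
from h import *
T0=now(); U=T0.copy(); U[2,3]+=.11
L=np.array([.470,-.249]); y=-.45
A=lip([*L,.135],y,.3);B=lip([*L,.07],y,0);C=lip([*L,.07],y,-.2);D=lip([*L,.07],y,-.8)
print(U[:3,3],A[:3,3],B[:3,3],D[:3,3])
row(U,5,T0);row(A,15,U);row(B,10,A);row(C,5,B);row(D,10,C)
E
```

```text
[0.54873188 0.1225679  0.19465913] [ 0.56123275 -0.29307044  0.18844512] [ 0.54293622 -0.28423221  0.151     ] [ 0.46849391 -0.24827248  0.18453909]
5 rows of [0.0065, -0.0, -0.021, 0.0, 0.0, 0.0]
15 rows of [-0.0052, -0.0275, -0.0012, -0.0106, 0.0, 0.0344]
10 rows of [0.0014, -0.0, 0.004, -0.0, -0.03, -0.0]
5 rows of [0.0033, 0.0, -0.0032, 0.0, -0.04, 0.0]
10 rows of [0.005, 0.0, -0.0047, -0.0, -0.06, -0.0]
```

Call:
jog_arm --pt "0.002 0 -0.0063 0 0 0 -1" --pt "0.0052 0 -0.0168 0 0 0 -1" --pt "0.0065 0 -0.021 0 0 0 -1" --pt "0.0065 0 -0.021 0 0 0 -1" --pt "0.0065 0 -0.021 0 0 0 -1"

```text
time_s: 11.05
ee_pos: [0.5481, 0.1225, 0.1752]
eef_rot: [-3.142, -0.301, -3.052]
force: [-0.1, 0.0, -1.3]
grip_width: 0.0176
grip_force: 60.0
```

Call:
jog_arm --pt "0.0039 0 -0.0126 0 0 0 -1" --pt "0.002 0 -0.0063 0 0 0 -1" --pt "0 0 0 0 0 0 -1"

```text
time_s: 11.35
ee_pos: [0.5485, 0.1226, 0.1945]
eef_rot: [3.142, -0.3, -3.052]
force: [0.4, 0.1, -2.3]
grip_width: 0.0173
grip_force: 60.0
```

Call:
jog_arm --pt "-0.0016 -0.0083 -0.0004 -0.0032 0 0.0103 -1" --pt "-0.0031 -0.0165 -0.0007 -0.0064 0 0.0206 -1" --pt "-0.0047 -0.0248 -0.0011 -0.0095 0 0.031 -1" --pt "-0.0052 -0.0275 -0.0012 -0.0106 0 0.0344 -1" --pt "-0.0052 -0.0275 -0.0012 -0.0106 0 0.0344 -1"

```text
time_s: 11.85
ee_pos: [0.5727, 0.0165, 0.192]
eef_rot: [-3.141, -0.301, 3.091]
force: [-0.3, 0.4, -2.3]
grip_width: 0.0172
grip_force: 60.0
```

Call:
jog_arm --pt "-0.0052 -0.0275 -0.0012 -0.0106 0 0.0344 -1" --pt "-0.0052 -0.0275 -0.0012 -0.0106 0 0.0344 -1" --pt "-0.0052 -0.0275 -0.0012 -0.0106 0 0.0344 -1" --pt "-0.0052 -0.0275 -0.0012 -0.0106 0 0.0344 -1" --pt "-0.0052 -0.0275 -0.0012 -0.0106 0 0.0344 -1"

```text
time_s: 12.35
ee_pos: [0.5823, -0.1233, 0.19]
eef_rot: [-3.141, -0.301, 2.911]
force: [0.2, 0.4, -2.0]
grip_width: 0.0178
grip_force: 60.0
```

Call:
jog_arm --pt "-0.0052 -0.0275 -0.0012 -0.0106 0 0.0344 -1" --pt "-0.0052 -0.0275 -0.0012 -0.0106 0 0.0344 -1" --pt "-0.0052 -0.0275 -0.0012 -0.0106 0 0.0344 -1" --pt "-0.0052 -0.0275 -0.0012 -0.0106 0 0.0344 -1" --pt "-0.0047 -0.0248 -0.0011 -0.0095 0 0.031 -1"

```text
time_s: 12.85
ee_pos: [0.5671, -0.2598, 0.1881]
eef_rot: [-3.141, -0.301, 2.734]
force: [-0.2, 0.2, -2.1]
grip_width: 0.0177
grip_force: 60.0
```

Call:
jog_arm --pt "-0.0036 -0.0193 -0.0008 -0.0074 0 0.0241 -1" --pt "-0.0021 -0.011 -0.0005 -0.0042 0 0.0138 -1" --pt "-0.001 -0.0055 -0.0002 -0.0021 0 0.0069 -1" --pt "0 0 0 0 0 0 -1" --pt "0 0 0 0 0 0 -1"

```text
time_s: 13.35
ee_pos: [0.5602, -0.2918, 0.1886]
eef_rot: [-3.141, -0.3, 2.692]
force: [0.4, 0.3, -2.6]
grip_width: 0.0177
grip_force: 60.0
```

Run:
```python
from h import *
f=lambda i:cv2.resize(i[:,:,::-1],None,fx=2.6,fy=2.6,interpolation=cv2.INTER_CUBIC)
cv2.imwrite('pics/c7.png',np.hstack([f(ctrl.camera('top')[120:300,260:400]),f(ctrl.camera('side')[150:330,260:400])]))
y=-.45;L=np.array([.470,-.249]);B=lip([*L,.07],y,0);print(now()[:3,3]);row(B,10)
```

```text
[ 0.56025402 -0.29162356  0.18867855]
10 rows of [0.0012, -0.0001, 0.004, -0.0001, -0.03, 0.0001]
```

View pics/c7.png

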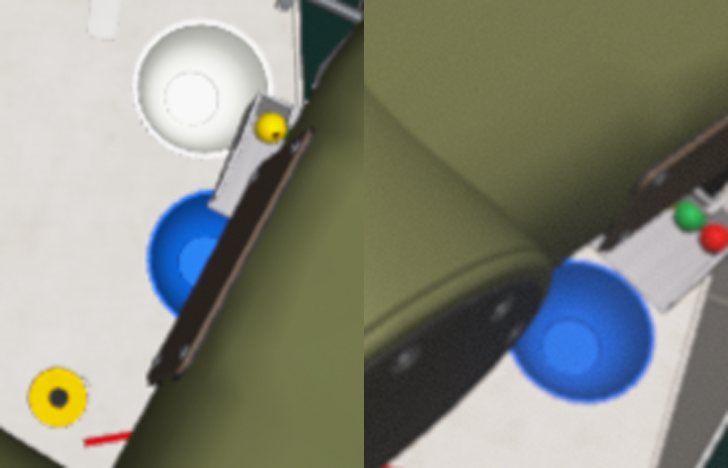

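All three beads are still aboard (yellow visible in top, green and red in side), and the lip is over the blue bowl.

Call:
jog_arm --pt "0.0012 0 0.004 0 -0.03 0 -1" --pt "0.0012 0 0.004 0 -0.03 0 -1" --pt "0.0012 0 0.004 0 -0.03 0 -1" --pt "0.0012 0 0.004 0 -0.03 0 -1" --pt "0.0012 0 0.004 0 -0.03 0 -1"

```text
time_s: 13.95
ee_pos: [0.5506, -0.2872, 0.1707]
eef_rot: [-3.141, -0.148, 2.692]
force: [1.1, -1.2, -1.3]
grip_width: 0.0174
grip_force: 60.0
```

Call:
jog_arm --pt "0.0012 0 0.004 0 -0.03 0 -1" --pt "0.0012 0 0.004 0 -0.03 0 -1" --pt "0.0012 0 0.004 0 -0.03 0 -1" --pt "0.0012 0 0.004 0 -0.03 0 -1" --pt "0.0012 0 0.004 0 -0.03 0 -1"

```text
time_s: 14.45
ee_pos: [0.5435, -0.2838, 0.1513]
eef_rot: [-3.141, 0.001, 2.692]
force: [-0.6, -0.4, -1.9]
grip_width: 0.0178
grip_force: 60.0
```

Call:
jog_arm --pt "0.0033 0 -0.0032 0 -0.04 0 -1" --pt "0.0033 0 -0.0032 0 -0.04 0 -1" --pt "0.0033 0 -0.0032 0 -0.04 0 -1" --pt "0.0033 0 -0.0032 0 -0.04 0 -1" --pt "0.0033 0 -0.0032 0 -0.04 0 -1"

```text
time_s: 14.95
ee_pos: [0.5275, -0.276, 0.1662]
eef_rot: [-3.141, 0.202, 2.693]
force: [0.0, -0.1, -1.4]
grip_width: 0.0178
grip_force: 60.0
```

Call:
jog_arm --pt "0 0 0 0 0 0 -1" --pt "0 0 0 0 0 0 -1" --pt "0 0 0 0 0 0 -1" --pt "0 0 0 0 0 0 -1" --pt "0 0 0 0 0 0 -1"

```text
time_s: 15.45
ee_pos: [0.5276, -0.2769, 0.1656]
eef_rot: [-3.141, 0.2, 2.692]
force: [-0.5, -0.7, -0.9]
grip_width: 0.0174
grip_force: 60.0
```

Call:
jog_arm --pt "0.005 0 -0.0047 0 -0.06 0 -1" --pt "0.005 0 -0.0047 0 -0.06 0 -1" --pt "0.005 0 -0.0047 0 -0.06 0 -1" --pt "0.005 0 -0.0047 0 -0.06 0 -1" --pt "0.005 0 -0.0047 0 -0.06 0 -1"

```text
time_s: 15.95
ee_pos: [0.4993, -0.2633, 0.1804]
eef_rot: [-3.141, 0.502, 2.692]
force: [1.5, 0.1, -2.3]
grip_width: 0.0176
grip_force: 60.0
```

Call:
jog_arm --pt "0.005 0 -0.0047 0 -0.06 0 -1" --pt "0.005 0 -0.0047 0 -0.06 0 -1" --pt "0.005 0 -0.0047 0 -0.06 0 -1" --pt "0.005 0 -0.0047 0 -0.06 0 -1" --pt "0.005 0 -0.0047 0 -0.06 0 -1"

```text
time_s: 16.45
ee_pos: [0.4687, -0.2487, 0.185]
eef_rot: [-3.14, 0.802, 2.692]
force: [0.4, -0.3, -0.8]
grip_width: 0.0174
grip_force: 60.0
```

Call:
jog_arm --pt "0 0 0 0 0 0 -1" --pt "0 0 0 0 0 0 -1" --pt "0 0 0 0 0 0 -1" --pt "0 0 0 0 0 0 -1" --pt "0 0 0 0 0 0 -1"

```text
time_s: 16.95
ee_pos: [0.4693, -0.2487, 0.1849]
eef_rot: [-3.141, 0.8, 2.692]
force: [0.0, -0.1, -1.5]
grip_width: 0.018
grip_force: 60.0
```

Run:
```python
from h import *
f=lambda i:cv2.resize(i[:,:,::-1],None,fx=2,fy=2,interpolation=cv2.INTER_CUBIC)
cv2.imwrite('pics/c8.png',np.hstack([f(ctrl.camera('top')[120:340,200:400]),f(ctrl.camera('side')[130:350,210:400])]))
print(now().round(3))
```

```text
[[-0.628  0.435  0.646  0.469]
 [ 0.303  0.9   -0.312 -0.249]
 [-0.717 -0.001 -0.697  0.185]
 [ 0.     0.     0.     1.   ]]
```

View pics/c8.png

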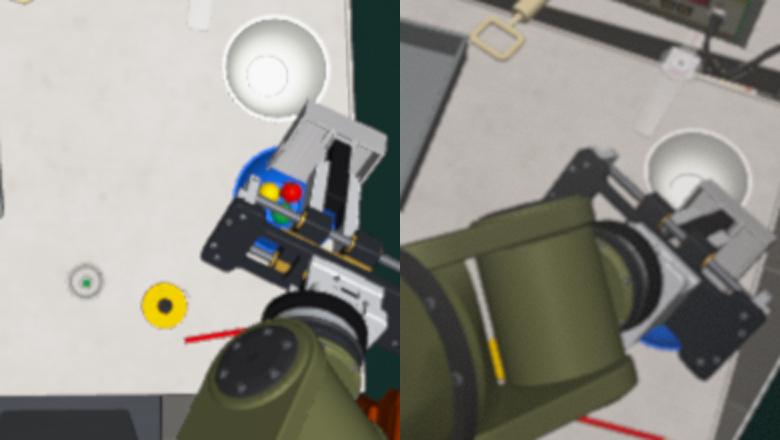

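All three beads lie in the blue bowl (yellow (270,190), red (291,190), green (282,213) in the top view) and the scoop is empty. Next I'll return the scoop to its old free spot.

Run:
```python
from h import *
T0=now();U=T0.copy();U[2,3]+=.06
V=tool(.513,-.024,.18,.03);W=tool(.513,-.024,.0835,.03)
row(U,4,T0);row(V,16,U);row(W,6,V)
X=np.real(logm(np.linalg.inv(U)@V))
for k in range(0,17,4):
    M=U@expm(X*k/16); print(M[:3,3].round(3),(M@[*np.array([.081,0,.081]),1])[:3].round(3))
```

```text
4 rows of [-0.0108, -0.0, -0.0105, 0.0, 0.0, -0.0]
16 rows of [0.002, 0.0147, 0.0031, -0.012, 0.049, -0.0284]
6 rows of [0.0, -0.0, 0.0161, -0.0, -0.0, 0.0]
[ 0.469 -0.249  0.245] [ 0.471 -0.249  0.13 ]
[ 0.495 -0.196  0.229] [ 0.473 -0.193  0.117]
[ 0.511 -0.14   0.212] [ 0.467 -0.136  0.106]
[ 0.517 -0.083  0.195] [ 0.453 -0.08   0.1  ]
[ 0.513 -0.024  0.18 ] [ 0.432 -0.026  0.099]
```

Call:
jog_arm --pt "-0.0108 0 -0.0105 0 0 0 -1" --pt "-0.0108 0 -0.0105 0 0 0 -1" --pt "-0.0108 0 -0.0105 0 0 0 -1" --pt "-0.0108 0 -0.0105 0 0 0 -1"

```text
time_s: 17.45
ee_pos: [0.4689, -0.2486, 0.2456]
eef_rot: [-3.14, 0.8, 2.692]
force: [0.4, -0.2, -1.1]
grip_width: 0.0181
grip_force: 60.0
```

Call:
jog_arm --pt "0.002 0.0147 0.0031 -0.012 0.049 -0.0284 -1" --pt "0.002 0.0147 0.0031 -0.012 0.049 -0.0284 -1" --pt "0.002 0.0147 0.0031 -0.012 0.049 -0.0284 -1" --pt "0.002 0.0147 0.0031 -0.012 0.049 -0.0284 -1"

```text
time_s: 17.85
ee_pos: [0.4944, -0.1954, 0.2295]
eef_rot: [-3.096, 0.599, 2.836]
force: [0.5, -0.5, -1.9]
grip_width: 0.0177
grip_force: 60.0
```

Call:
jog_arm --pt "0.002 0.0147 0.0031 -0.012 0.049 -0.0284 -1" --pt "0.002 0.0147 0.0031 -0.012 0.049 -0.0284 -1" --pt "0.002 0.0147 0.0031 -0.012 0.049 -0.0284 -1" --pt "0.002 0.0147 0.0031 -0.012 0.049 -0.0284 -1"

```text
time_s: 18.25
ee_pos: [0.5102, -0.1394, 0.2121]
eef_rot: [-3.087, 0.397, 2.953]
force: [-0.3, -0.1, -1.7]
grip_width: 0.0178
grip_force: 60.0
```

Call:
jog_arm --pt "0.002 0.0147 0.0031 -0.012 0.049 -0.0284 -1" --pt "0.002 0.0147 0.0031 -0.012 0.049 -0.0284 -1" --pt "0.002 0.0147 0.0031 -0.012 0.049 -0.0284 -1" --pt "0.002 0.0147 0.0031 -0.012 0.049 -0.0284 -1"

```text
time_s: 18.65
ee_pos: [0.516, -0.0816, 0.1951]
eef_rot: [-3.103, 0.196, 3.063]
force: [-0.3, 0.3, -1.8]
grip_width: 0.0178
grip_force: 60.0
```

Call:
jog_arm --pt "0.002 0.0147 0.0031 -0.012 0.049 -0.0284 -1" --pt "0.002 0.0147 0.0031 -0.012 0.049 -0.0284 -1" --pt "0.002 0.0147 0.0031 -0.012 0.049 -0.0284 -1" --pt "0.002 0.0147 0.0031 -0.012 0.049 -0.0284 -1" --pt "0 0 0 0 0 0 -1"

```text
time_s: 19.15
ee_pos: [0.5123, -0.0226, 0.1798]
eef_rot: [-3.141, -0.002, -3.11]
force: [0.1, -0.7, -0.5]
grip_width: 0.0176
grip_force: 60.0
```

Run:
```python
from h import *
print(now()[:3,3],ctrl.get_obs()['force']); row(tool(.513,-.024,.0845,.03),6)
```

```text
[ 0.51227361 -0.02256858  0.1798096 ] [ 0.14595182 -0.65938591 -0.49745326]
6 rows of [-0.0001, -0.0002, 0.0159, -0.0001, -0.0003, 0.0003]
```

Call:
jog_arm --pt "0 0 0.0159 0 0 0 -1" --pt "0 0 0.0159 0 0 0 -1" --pt "0 0 0.0159 0 0 0 -1" --pt "0 0 0.0159 0 0 0 -1" --pt "0 0 0.0159 0 0 0 -1"

```text
time_s: 19.65
ee_pos: [0.5121, -0.0243, 0.1006]
eef_rot: [-3.14, 0.002, -3.113]
force: [-0.1, 0.3, -1.6]
grip_width: 0.0181
grip_force: 60.0
```

Call:
jog_arm --pt "0 0 0.0119 0 0 0 -1" --pt "0 0 0.004 0 0 0 -1" --pt "0 0 0.0015 0 0 0 -1" --pt "0 0 0.0015 0 0 0 -1" --pt "0 0 0 0 0 0 -1"

```text
time_s: 20.15
ee_pos: [0.5122, -0.0236, 0.0825]
eef_rot: [-3.141, 0.001, -3.112]
force: [0.4, 0.9, -0.6]
grip_width: 0.0176
grip_force: 60.0
```

Call:
jog_arm --pt "0 0 0 0 0 0 -1" --pt "0 0 0.001 0 0 0 -1" --pt "0 0 0 0 0 0 -1"

```text
time_s: 20.45
ee_pos: [0.5121, -0.0235, 0.0812]
eef_rot: [-3.141, 0.0, -3.111]
force: [0.9, -0.0, -0.6]
grip_width: 0.0172
grip_force: 60.0
```

Call:
jog_arm --pt "0 0 0.0005 0 0 0 -1" --pt "0 0 0 0 0 0 -1"

```text
time_s: 20.65
ee_pos: [0.5123, -0.0235, 0.0812]
eef_rot: [-3.141, 0.001, -3.111]
force: [-1.7, 0.3, 6.1]
grip_width: 0.0176
grip_force: 60.0
```

Seated. I'll release it, opening gently, and retreat.

Call:
jog_arm --pt "0 0 -0.0005 0 0 0 -0.4" --pt "0 0 0 0 0 0 0" --pt "0 0 0 0 0 0 0.3" --pt "0 0 0 0 0 0 0.5" --pt "0 0 0 0 0 0 0.5"

```text
time_s: 21.15
ee_pos: [0.512, -0.0235, 0.081]
eef_rot: [-3.141, -0.0, -3.111]
force: [0.1, -0.2, 0.4]
grip_width: 0.0544
grip_force: 0.0
```

Call:
jog_arm --pt "0 0 0 0 0 0 0.5" --pt "0 0 0 0 0 0 0.5" --pt "0 0 0 0 0 0 0.5"

```text
time_s: 21.45
ee_pos: [0.512, -0.0235, 0.081]
eef_rot: [-3.141, -0.0, -3.111]
force: [-0.3, 0.1, -0.3]
grip_width: 0.0707
grip_force: 0.0
```

Call:
jog_arm --pt "0 0 -0.01 0 0 0 0.5" --pt "0 0 -0.02 0 0 0 0.5" --pt "0 0 -0.03 0 0 0 0.5" --pt "0 0 -0.03 0 0 0 0.5" --pt "0 0 -0.03 0 0 0 0.5"

```text
time_s: 21.95
ee_pos: [0.5118, -0.0234, 0.2031]
eef_rot: [-3.141, 0.001, -3.111]
force: [0.4, -0.5, 0.1]
grip_width: 0.0707
grip_force: 0.0
```

Call:
jog_arm --pt "0 0.04 0 0 0 0 0.5" --pt "0 0.04 0 0 0 0 0.5" --pt "0 0.04 0 0 0 0 0.5" --pt "0 0.04 0 0 0 0 0.5" --pt "0 0.04 0 0 0 0 0.5"

```text
time_s: 22.45
ee_pos: [0.5057, 0.1781, 0.2018]
eef_rot: [-3.141, 0.001, -3.112]
force: [0.5, 0.4, -0.2]
grip_width: 0.07
grip_force: 0.0
```

Call:
jog_arm --pt "0 0.04 0 0 0 0 0.5" --pt "0 0.04 0 0 0 0 0.5" --pt "0 0 0 0 0 0 0.5" --pt "0 0 0 0 0 0 0.5" --pt "0 0 0 0 0 0 0.5"

```text
time_s: 22.95
ee_pos: [0.5037, 0.2556, 0.2012]
eef_rot: [-3.141, 0.0, -3.112]
force: [-0.1, -0.1, 1.0]
grip_width: 0.0705
grip_force: 0.0
```

Run:
```python
from h import *
im=ctrl.camera('top').astype(int); r,g,b=im[...,0],im[...,1],im[...,2]
for n,m in(('red',(r>150)&(g<70)&(b<70)),('yel',(r>170)&(g>140)&(b<90)),('grn',(g>110)&(r<80)&(b<110)),('blue',(b>150)&(r<90)),('black',(r<50)&(g<50)&(b<50))):
    k,_,st,c=cv2.connectedComponentsWithStats(m.astype('uint8'))
    print(n,[(st[i,4],c[i].round().tolist(),px2w('top',*c[i],.02)[:2].round(3).tolist()) for i in range(1,k) if st[i,4]>15 and 130<c[i][0]<375 and 90<c[i][1]<310])
print(w2px('top',[.5133,-.0237,.126]),w2px('top',[.452,-.24,.05]))
o=ctrl.get_obs();print(o['time_s'],o['ee_pos'],o['force'])
```

```text
red [(np.int32(65), [345.0, 216.0], [0.463, -0.251]), (np.int32(131), [326.0, 284.0], [0.32, -0.206])]
yel [(np.int32(67), [334.0, 216.0], [0.463, -0.227]), (np.int32(339), [282.0, 272.0], [0.345, -0.113])]
grn [(np.int32(76), [341.0, 226.0], [0.441, -0.241])]
blue [(np.int32(265), [344.0, 220.0], [0.455, -0.248]), (np.int32(1095), [342.0, 221.0], [0.453, -0.245])]
black [(np.int32(34), [240.0, 192.0], [0.514, -0.025])]
[239.5372644  186.07510635] [343.75323828 220.43993425]
23.0 [0.50377292 0.25540047 0.2011816 ] [-0.17718351 -0.35263863  0.01364574]
```

```bash
python3 -c "
from station import ctrl
print(ctrl.hand_in())"
```

```text
the job is handed in; nothing more can be done
None
```

The job is handed in at about 23 s: all three beads are in the blue bowl, and the scoop stands released and upright on the worktop where it started.

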